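# Free the stuck bung of a dye crock for a colour check

### The arm

A 6-joint arm with a two-finger parallel gripper is mounted at the origin on the work surface; the furniture and walls round the work are solid. World frame = base frame: x ahead of the robot, y to its left, z up, the work surface at z = 0. Lengths are in m, angles in rad, forces in N, time in s.
With the tool pointing down it reaches from about 0.25 to 0.8 m from the base axis. Payload 3.9 kg.
Tool frame: the origin (TCP) lies between the finger pads; the fingertips stand 19 mm ahead of it and the grasp point (between the pads) is the TCP; z points along the fingers, y is the line along which they close (so a half turn about z gives the same grasp; the last joint's range is limited). The gripper opens to 85 mm and grips with 20 to 120 N. Pads are 22 mm wide; open, the fingers measure 114 mm over their backs; the gripper's body (76 mm by 85 mm) begins 54 mm behind the grasp point. The pads swing forward as they close: fully open they stand 13 mm farther back than shut.
Start: joints at [-1.168, 0.26, -0.138, 1.173, 0, 1.571], TCP at [0.206, -0.483, 0.25] pointing down, gripper open.
Joint ranges: [-2.78, 2.78], [-0.83, 1.72], [-1.28, 1.37], [-1.9, 2.12], [-1.57, 1.48], [-3.14, 3.14]. Speed limits (rad/s): [2.57, 2.57, 3.14, 3.14, 3.14, 3.14].

### API

Orientations are given as a 3x3 rotation matrix whose columns are the frame's x, y, z axes.
In Python, from cell import monitor, camera, env gives the robot as it stands. The module is installed in compiled form; this text tells all that it offers.
- The arm moves only by the tool jog_arm, never from a script. Its arguments are lists of equal length, an entry for each row: "rot": the turn, a rotation vector about the tool's x, y, z normalised to -1 to 1, where 1 is 360 degrees, a list of three; "travel": the shift along the tool's x, y, z normalised to -1 to 1, where 1 is 250 mm, a list of three; "hand": the opening, from 0 (shut) to 1 (fully open). A call has exactly 8 rows; each row is the pose to reach, as a shift and turn from the pose commanded when the call began, along the tool's axes at that moment, turning the shorter way round; what a row does not reach only later rows make up. A row lasts 1/12 s, in which the tool goes at most 41.7 mm and 7.16 degrees, less where a joint would pass 70% of its speed; a pose out of reach is approached as far as the arm can. A call with a number of a shift or a turn outside -1 to 1 is refused whole. A call with a gripper value outside its range is refused whole. The fingers move at their own pace and stop on an object; the grip force is fixed at half the most. Time passes only in rows, so rows that repeat a pose let the fingers close, or fill a call up. It gives the time, the measured TCP pose, the force, the opening and the grip force at its end, in the units of the state.
- monitor.read_state(): the state, without advancing time (a new reading comes with each control period).
- camera(name): name is "scene" or "top" or "wrist"; returns a dict with "img" (400x640x3 uint8, blue, green, red), "camera_matrix" (3x3 intrinsics, pixels), "D" ([k1, k2, p1, p2, k3] as OpenCV has them; the pictures are not rectified), "R" (3x3) and "t" (3): a world point X has camera coordinates R X + t. Camera axes: x right, y down, z forward; pixel columns grow to the right and rows downward; lengths in m; the calibration is good to about 2 mm. A picture is of the moment at which its call begins. There is no depth.
- env.sign_off(): hands the job in; it is judged then, once.
The state is a dict: "t": time; "joint_positions": joint angles; "qvel": joint speeds; "joint_efforts": joint torques, N m; "position": TCP position; "eef_rot": TCP orientation; "ft_force": force on the tool from outside, world axes, zero at the start; "torque": the same for the moment, N m; "gripper_width": finger opening in m; "finger_force": force on a finger pad.
Only numpy, scipy, OpenCV 4.12 (cv2) and the standard library are available. Lean on these libraries where they do the work, as an engineer would, in place of code of your own. Each camera call takes 0.05 s, during which the arm holds its last target. There are 200 camera calls.

### The job

Get ready to check the dye in the crock against the swatch board: stand the board on one of its short ends and lean it, patches showing, against the brick, and let go of it. Then take the crock's tight bung by its wooden grip and rock it well over from side to side a couple of times and more, easing it up a little with each swing until it comes free; a straight pull only lifts the crock, which has to stay standing where it is. Finish still holding the bung, upright and steady just clear of the rim (about 2 cm) and over the mouth so that it drips back in, the board still leaning, and knock neither the oak-gall jar nor the wine-red dye jar aside.

Things in the scene. Friction and masses are not known exactly. Their poses are not given: they have to be found in the camera images.
- swatch_board: Loose plywood swatch board, 140 (x) x 50 (y) x 12 (z) mm, 0.11 kg, with five patches from dark indigo (-x end) to pale blue (+x end) on its top (+z) face. Origin: centre of the underside; x along its length. It starts flat on the table, patches up.
- board_dark_end (a point): Middle of the board's short end face beside the dark patch (board frame x = -70 mm, half-way through the thickness).
- board_pale_end (a point): Middle of the board's short end face beside the pale patch (board frame x = +70 mm, half-way through the thickness).
- brick: Red clay brick set on its long edge, 65 (x) x 215 (y) x 102 (z) mm; it does not move. Origin: centre of the underside. Its broad plain front face (-x side, 32.5 mm from the origin) looks to the right, towards the crock: the board leans there.
- crock: Loose round stoneware crock, brown over buff, 138 mm wide, 110 high, 1.7 kg; lugs at +y and -y. Origin: centre of underside. Rigid mouth 62 mm wide, neck 90 outside. In it a pale soft ring, 2 to 18 mm below the rim, grips the bung from all sides. A straight pull takes some 20 N, more than the crock weighs, and lifts it; a bung being rocked slides up easily.
- crock_rim (a point): Centre of the crock's mouth, level with the rim, 110 mm above the crock's origin.
- bung: Loose wooden bung, 0.12 kg, 71 mm high. Origin: centre of foot, z up. Blue plug 48 mm wide, 24 long; shoulder 62 wide, 9 thick; grip 56 (x) x 26 (y) mm, 33 to 71 mm above the foot: take it across y. Seated: foot 21.5 mm below the rim, axes as the crock's. Pivot 10 mm below the rim: rock 7 to 10 degrees each way, up about 3 mm per swing; it leaves the ring after 20 mm.
- bung_grip (a point): Middle of the bung's grip, 54 mm above its foot.
- clip_jar: Loose clear clip-top jar of brown oak galls with an orange seal, right of the crock, 82 mm across, 90 mm high. Origin: centre of the underside. A bystander.
- dye_jar_a: Loose glass jar of wine-red dye behind the brick, 86 mm across, 126 mm high. Origin: centre of the underside. A bystander.
There are look-alikes about, which are no part of the job. There is more than one size of the bung; the one meant has the size given above.

How it is judged:
By the outcome, as a careful person would: the job done as asked, in the order asked, and still so for the second after the job is handed in, while the arm keeps its last pose, push and grip.
It also fails if it takes over 61 s, if anything falls off the work surface, if the arm or the gripper's body presses on something with over 40 N, if the wrist force passes 120 N, or if a joint passes its speed limit or range.

## Working session

There is one attempt and no reset: what is moved stays moved. The work goes in short steps, Python scripts to look and compute and a tool call to move; the robot and the scene stay as the last step left them, time stands still between calls to the robot, and variables do not carry over. Pictures are saved under pics/ and viewed, at most 10 in all, crops included, and the job is handed in when it is done.

Besides the shell and the picture viewer there is one more tool, called after ">>>" as name(argument=value, ...) on one line, values as JSON. jog_arm: Moves the arm, as the interface text tells. Scaled input: -1 to 1 covers 250 mm each way for a shift and 360 degrees each way for a turn. Its arguments: {"type":"object","properties":{"rot":{"type":"array"},"travel":{"type":"array"},"hand":{"type":"array"}},"required":["rot","travel","hand"]}

```bash
mkdir -p pics; python3 - <<'E'
from cell import monitor,camera,env
import cv2,pickle
for n in("scene","top"):
    c=camera(n);cv2.imwrite(f"pics/{n}0.png",c["img"]);pickle.dump(c,open(n+".pkl","wb"))
    print(n,c["camera_matrix"].round(1).tolist(),c["D"],c["R"].round(3).tolist(),c["t"])
s=monitor.read_state();print(s["t"],s["position"],s["eef_rot"],s["gripper_width"])
E
```

```text
scene [[501.8, 0.0, 328.6], [0.0, 501.8, 197.0], [0.0, 0.0, 1.0]] [-0.12351936  0.          0.          0.          0.        ] [[0.867, -0.498, 0.017], [-0.275, -0.508, -0.817], [0.415, 0.703, -0.577]] [-0.39081914  0.22687127  1.12988414]
top [[361.3, 0.0, 316.1], [0.0, 361.3, 204.8], [0.0, 0.0, 1.0]] [-0.0358785  0.         0.         0.         0.       ] [[-0.009, -1.0, 0.016], [-0.988, 0.006, -0.154], [0.154, -0.017, -0.988]] [0.03238939 0.48807209 1.04759243]
0.1 [ 0.2055433  -0.48245259  0.24956123] [[ 9.19971102e-01  3.91985544e-01 -7.10388363e-04]
 [ 3.91986188e-01 -9.19969683e-01  1.61597445e-03]
 [-2.00971320e-05 -1.76511222e-03 -9.99998442e-01]] 0.08507566471134526
```

View pics/scene0.png

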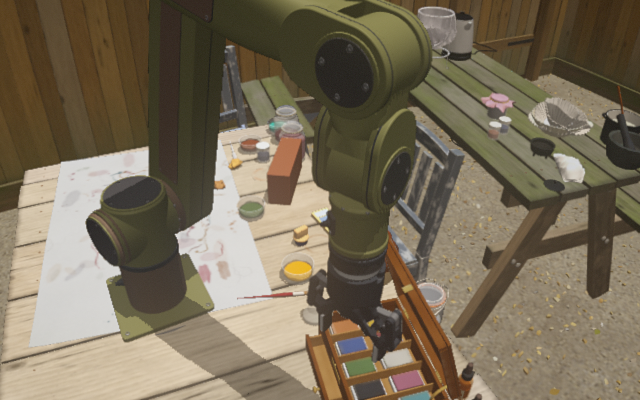

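View pics/top0.png

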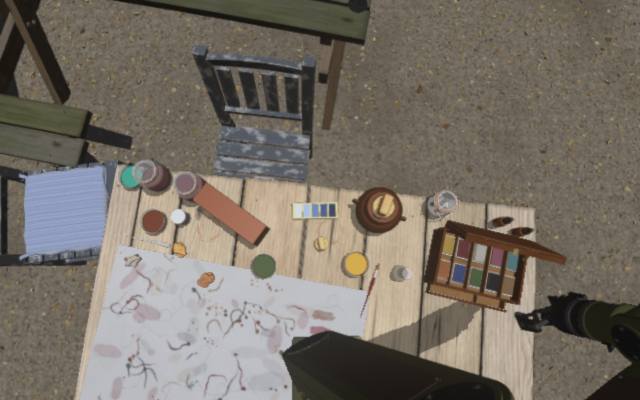

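The top view shows the brick at about (230,212), the board at (315,211), the crock with its bung at (380,208) and the clip jar at (441,204). There are jars at (187,186) and (152,175), and small wooden items at (322,243) and (180,250). I'll enlarge this area.

```bash
python3 - <<'E'
import cv2
i=cv2.imread("pics/top0.png")
a=cv2.resize(i[155:265,275:475],(800,440),interpolation=cv2.INTER_CUBIC)
b=cv2.resize(i[155:265,110:275],None,fx=1.4,fy=1.4,interpolation=cv2.INTER_CUBIC)
import numpy as np
o=np.zeros((440+b.shape[0],800,3),np.uint8);o[:440]=a;o[440:,:b.shape[1]]=b
cv2.imwrite("pics/crop1.png",o)
E
```

```text
(no output)
```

View pics/crop1.png

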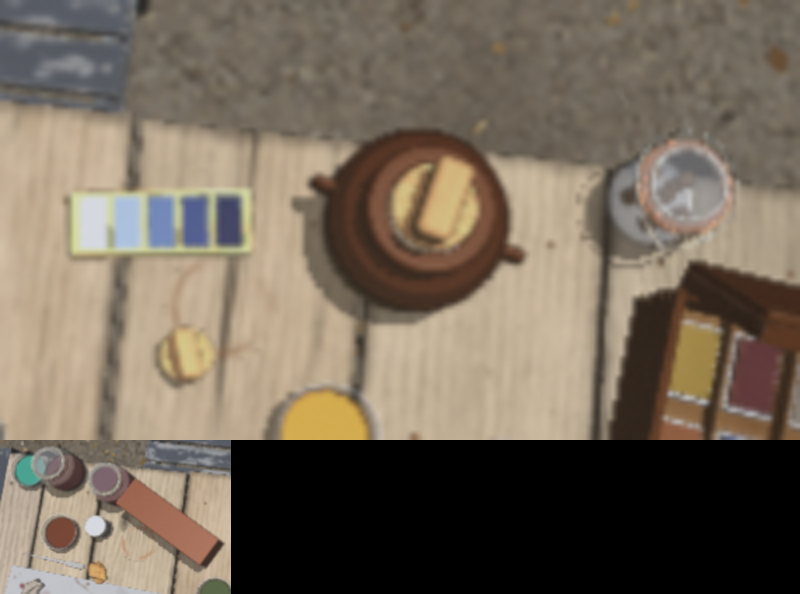

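The bung in the crock, grip at (384,206), has a shoulder of about 23 px, which fits 62 mm. The one on the table at (321,244) is about half that size, so it's the look-alike. The crop confirms the seated one. The board's dark end points towards the crock. Next I'll work out the positions.

```bash
cat >h.py <<'E'
import numpy as np,cv2,pickle
def unproj(c,uv,z):
    K,D,R,t=[np.array(c[k],float) for k in("camera_matrix","D","R","t")]
    p=cv2.undistortPoints(np.array(uv,float).reshape(-1,1,2),K,D)[:,0]
    d=np.c_[p,np.ones(len(p))]@R; o=-R.T@t
    return o+d*((np.broadcast_to(z,len(p))-o[2])/d[:,2])[:,None]
def proj(c,X):
    K,D,R,t=[np.array(c[k],float) for k in("camera_matrix","D","R","t")]
    return cv2.projectPoints(np.array(X,float).reshape(-1,3),cv2.Rodrigues(R)[0],t,K,D)[0][:,0]
E
python3 - <<'E'
from h import *
c=pickle.load(open("top.pkl","rb"))
print("cam",-c["R"].T@c["t"])
f=lambda l:[(275+x/4,155+y/4) for x,y in l]
np.set_printoptions(precision=4,suppress=True)
print("board",unproj(c,f([(72,192),(250,188),(250,252),(75,255)]),.012))
print("shoulder ctr, grip ctr",unproj(c,f([(435,207),(447,199)]),[.1215,.1595]))
print("grip ends(top)",unproj(c,f([(426,237),(463,160)]),.1595))
print("neck",unproj(c,f([(370,208),(500,208),(435,143),(435,278)]),.11))
print("lugs",unproj(c,f([(318,184),(517,255)]),.07))
print("clip seal",unproj(c,f([(686,187)]),.085))
g=lambda l:[(110+x/1.4,155+(y-440)/1.4) for x,y in l]
print("brick top corners TL,TR,BR,BL",unproj(c,g([(117,495),(130,479),(221,543),(205,566)]),.102))
print("dye",unproj(c,g([(108,482),(55,466)]),.126))
print("table edge",unproj(c,[(120,165),(535,208)],0))
print("chair",unproj(c,[(215,178),(305,182)],0))
E
```

```text
cam [0.32173263 0.04708125 1.10949754]
board [[ 0.4982  0.0995  0.012 ]
 [ 0.5005 -0.0375  0.012 ]
 [ 0.4509 -0.0366  0.012 ]
 [ 0.4495  0.0971  0.012 ]]
shoulder ctr, grip ctr [[ 0.4685 -0.1575  0.1215]
 [ 0.4682 -0.1579  0.1595]]
grip ends(top) [[ 0.4428 -0.1429  0.1595]
 [ 0.4947 -0.1697  0.1595]]
neck [[ 0.4698 -0.114   0.11  ]
 [ 0.4692 -0.2058  0.11  ]
 [ 0.516  -0.1616  0.11  ]
 [ 0.4202 -0.158   0.11  ]]
lugs [[ 0.4937 -0.0829  0.07  ]
 [ 0.4405 -0.2269  0.07  ]]
clip seal [[ 0.4875 -0.3491  0.085 ]]
brick top corners TL,TR,BR,BL [[0.5105 0.3768 0.102 ]
 [0.5434 0.3518 0.102 ]
 [0.4119 0.1652 0.102 ]
 [0.3665 0.1964 0.102 ]]
dye [[0.5323 0.388  0.126 ]
 [0.5656 0.4959 0.126 ]]
table edge [[ 0.6256  0.6491  0.    ]
 [ 0.4795 -0.6672  0.    ]]
chair [[0.5811 0.3451 0.    ]
 [0.5667 0.0625 0.    ]]
```

```bash
cat >>h.py <<'E'
from scipy.spatial.transform import Rotation as Ro
np.set_printoptions(precision=4,suppress=True)
def tool(yaz,zdir):
    "tool z along zdir, tool y nearest to horizontal azimuth yaz (deg)"
    z=np.array(zdir,float);z/=np.linalg.norm(z);a=np.radians(yaz)
    y=np.array([np.cos(a),np.sin(a),0]);y-=z*(y@z);y/=np.linalg.norm(y)
    return np.c_[np.cross(y,z),y,z]
def plan(s,P,R,n=1):
    R0=np.array(s["eef_rot"]);p0=np.array(s["position"])
    tr=R0.T@(np.array(P)-p0)/.25; rv=Ro.from_matrix(R0.T@R).as_rotvec()/(2*np.pi)
    print("travel",tr.round(4).tolist(),"rot",rv.round(4).tolist())
def show(s):print(round(s["t"],2),"p",s["position"],"R",s["eef_rot"].round(3).tolist(),"q",s["joint_positions"].round(3),"F",s["ft_force"].round(1),"w",round(s["gripper_width"],4),round(s["finger_force"],1))
E
python3 - <<'E'
from h import *
from cell import monitor
s=monitor.read_state()
plan(s,[.36,-.2,.30],tool(-30,[0,0,-1]))
E
```

```text
travel [1.0112, -0.7976, -0.2004] rot [-0.0003, -0.0001, -0.1026]
```

>>> jog_arm(travel=[[1,-0.8,-0.2],[1,-0.8,-0.2],[1,-0.8,-0.2],[1,-0.8,-0.2],[1,-0.8,-0.2],[1,-0.8,-0.2],[1,-0.8,-0.2],[1,-0.8,-0.2]], rot=[[0,0,-0.1],[0,0,-0.1],[0,0,-0.1],[0,0,-0.1],[0,0,-0.1],[0,0,-0.1],[0,0,-0.1],[0,0,-0.1]], hand=[1,1,1,1,1,1,1,1])

```text
t: 0.77
position: [0.3579, -0.1984, 0.3006]
eef_rot: [[0.513, 0.858, 0.0], [0.858, -0.513, 0.001], [0.001, -0.0, -1.0]]
ft_force: [0.2, -0.0, -0.6]
gripper_width: 0.0856
finger_force: 0.0
```

```bash
python3 - <<'E'
from h import *
from cell import monitor
s=monitor.read_state();show(s)
plan(s,[.43,0.05,.32],tool(0,[0,0,-1]))
E
```

```text
0.77 p [ 0.3579 -0.1984  0.3006] R [[0.513, 0.858, 0.0], [0.858, -0.513, 0.001], [0.001, -0.0, -1.0]] q [-0.507  0.042 -0.274  1.256  0.001  1.603] F [ 0.2 -0.  -0.6] w 0.0856 0.0
travel [1.0009, -0.2619, -0.0767] rot [0.0, -0.0001, -0.0857]
```

>>> jog_arm(travel=[[1,-0.26,-0.08],[1,-0.26,-0.08],[1,-0.26,-0.08],[1,-0.26,-0.08],[1,-0.26,-0.08],[1,-0.26,-0.08],[1,-0.26,-0.08],[1,-0.26,-0.08]], rot=[[0,0,-0.086],[0,0,-0.086],[0,0,-0.086],[0,0,-0.086],[0,0,-0.086],[0,0,-0.086],[0,0,-0.086],[0,0,-0.086]], hand=[1,1,1,1,1,1,1,1])

```text
t: 1.43
position: [0.4307, 0.0493, 0.32]
eef_rot: [[-0.006, 1.0, -0.0], [1.0, 0.006, 0.0], [0.0, -0.0, -1.0]]
ft_force: [0.5, -0.6, -0.6]
gripper_width: 0.0853
finger_force: 0.0
```

```bash
python3 - <<'E'
from h import *
from cell import monitor,camera
c=camera("wrist");cv2.imwrite("pics/w1.png",c["img"]);pickle.dump(c,open("w1.pkl","wb"))
s=monitor.read_state();show(s)
print(-c["R"].T@c["t"],c["R"])
E
```

```text
1.48 p [0.4299 0.0476 0.3199] R [[-0.004, 1.0, -0.001], [1.0, 0.004, -0.001], [-0.001, -0.001, -1.0]] q [ 0.111  0.079 -0.183  1.31  -0.001  1.678] F [ 0.  -0.6 -0.6] w 0.0852 0.0
[0.4303 0.1236 0.4437] [[ 1.      0.0063 -0.0004]
 [ 0.0061 -0.9569  0.2905]
 [ 0.0014 -0.2905 -0.9569]]
```

View pics/w1.png

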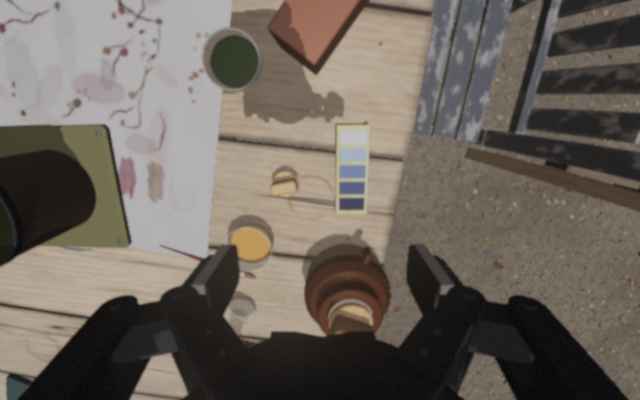

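The wrist view shows the board at columns 337–367 and rows 124–213 with the pale end up. It also shows the brick's near corner at about (316,72) and the crock at (347,290). I'll refine the board and brick poses by colour segmentation.

```bash
python3 - <<'E'
from h import *
from scipy.optimize import minimize
w=pickle.load(open("w1.pkl","rb"));t=pickle.load(open("top.pkl","rb"))
# board: gradient-free fit of rectangle top face via mask
def sil(c,X,sc=4):
    p=proj(c,X);m=np.zeros((400*sc,640*sc),np.uint8)
    cv2.fillConvexPoly(m,cv2.convexHull(((p+.5)*sc).round().astype(np.int32)),1)
    return cv2.resize(m.astype(np.float32),(640,400),interpolation=cv2.INTER_AREA)
def box(x,y,a,L):
    R=np.array([[np.cos(a),-np.sin(a)],[np.sin(a),np.cos(a)]])
    q=np.array([(i*L[0]/2,j*L[1]/2) for i in(-1,1) for j in(-1,1)])@R.T+[x,y]
    return np.vstack([np.c_[q,np.full(4,z)] for z in L[2:]])
def fit(c,m,x0,L):
    best=None
    f=lambda v:np.abs(sil(c,box(*v,L))-m).sum()
    r=minimize(f,x0,method="Nelder-Mead",options=dict(initial_simplex=np.array([x0]+[np.array(x0)+d for d in np.diag([.01,.01,.1])])))
    return r.x,r.fun,m.sum()
def comp(m,seed):
    n,l=cv2.connectedComponents(m.astype(np.uint8));return (l==l[seed[1],seed[0]]).astype(np.float32)
hsv=cv2.cvtColor(w["img"],cv2.COLOR_BGR2HSV);
# board mask: non-wood region: bluish patches bbox + yellow rim
b=w["img"].astype(int)
print("yellow/wood samples",hsv[150,338],hsv[124,352],hsv[170,400],hsv[135,352],b[150,330:376].tolist()[::3])
ht=cv2.cvtColor(t["img"],cv2.COLOR_BGR2HSV)
for u,v in((230,212),(210,198),(255,232),(240,235),(200,205),(187,190)):print((u,v),ht[v,u])
m=((ht[...,0]<12)&(ht[...,1]>95)&(ht[...,2]>70));m=comp(m,(230,212));print(m.sum(),np.argwhere(m).min(0),np.argwhere(m).max(0))
print("brick",fit(t,m,[.45,.277,-.611],[.065,.215,0,.102]),fit(t,m,[.45,.277,-.611],[.065,.215,.102]))
cv2.imwrite("pics/m.png",m*255)
E
```

```text
yellow/wood samples [ 28  47 184] [ 20  67 148] [ 16  49 156] [128   5 194] [[85, 96, 106], [86, 97, 107], [111, 142, 150], [164, 179, 177], [191, 176, 167], [191, 176, 167], [192, 176, 167], [191, 176, 166], [191, 175, 166], [192, 176, 166], [191, 175, 166], [191, 175, 166], [170, 180, 178], [138, 163, 175], [136, 153, 168], [145, 162, 177]]
(230, 212) [  9 118 164]
(210, 198) [  9 123 157]
(255, 232) [  9 114 170]
(240, 235) [ 10 106 127]
(200, 205) [  9 121 137]
(187, 190) [176  45 125]
1728.0 [183 193] [243 265]
brick (array([ 0.4598,  0.2792, -0.6344]), np.float64(164.5625), np.float32(1728.0)) (array([ 0.4569,  0.2754, -0.6304]), np.float64(71.8125), np.float32(1728.0))[ WARN:0@1.659] global loadsave.cpp:1063 imwrite_ Unsupported depth image for selected encoder is fallbacked to CV_8U.
```

```bash
python3 - <<'E'
from h import *
from cell import monitor
w=pickle.load(open("w1.pkl","rb"))
P=unproj(w,[(336.5,124.5),(368,123.5),(366.5,213.5),(337,213.5)],.012);print(P,P.mean(0),np.linalg.norm(P[1]-P[2]),np.linalg.norm(P[0]-P[1]))
print("dark->pale az",np.degrees(np.arctan2(*((P[0]+P[1]-P[2]-P[3])[[1,0]]))))
s=monitor.read_state()
th=np.radians(30)
R=tool(1,[0,-np.sin(th),-np.cos(th)])
g=np.array([P.mean(0)[0],P[2:].mean(0)[1]+.084,.021])
print(g)
plan(s,g-R[:,2]*.08,R)
n=np.array([np.cos(-.63),np.sin(-.63),0]);print("face",np.array([.4569,.2754,0])+n*.0325)
E
```

```text
[[ 0.4509  0.1007  0.012 ]
 [ 0.4969  0.1025  0.012 ]
 [ 0.5017 -0.0377  0.012 ]
 [ 0.4545 -0.038   0.012 ]] [0.476  0.0319 0.012 ] 0.14024907772072046 0.04609592695471317
dark->pale az 91.71586738143313
[0.476  0.0462 0.021 ]
travel [0.1542, 0.1859, 0.918] rot [0.0006, -0.0832, -0.0017]
face [0.4832 0.2563 0.    ]
```

>>> jog_arm(travel=[[0.15,0.186,0.4],[0.15,0.186,0.7],[0.15,0.186,0.92],[0.15,0.186,0.92],[0.15,0.186,0.92],[0.15,0.186,0.92],[0.15,0.186,0.92],[0.15,0.186,0.92]], rot=[[0,-0.083,-0.002],[0,-0.083,-0.002],[0,-0.083,-0.002],[0,-0.083,-0.002],[0,-0.083,-0.002],[0,-0.083,-0.002],[0,-0.083,-0.002],[0,-0.083,-0.002]], hand=[1,1,1,1,1,1,1,1])

```text
t: 2.15
position: [0.4751, 0.082, 0.0896]
eef_rot: [[-0.013, 1.0, -0.002], [0.865, 0.011, -0.501], [-0.501, -0.008, -0.866]]
ft_force: [-0.7, -0.3, 0.6]
gripper_width: 0.0853
finger_force: 0.0
```

```bash
python3 - <<'E'
from h import *
from cell import monitor
s=monitor.read_state();show(s)
th=np.radians(30)
R=tool(1.5,[0,-np.sin(th),-np.cos(th)])
plan(s,[.476,.046,.021],R)
E
```

```text
2.15 p [0.4751 0.082  0.0896] R [[-0.013, 1.0, -0.002], [0.865, 0.011, -0.501], [-0.501, -0.008, -0.866]] q [ 0.456  0.481 -0.381  0.96  -0.466  2.073] F [-0.7 -0.3  0.6] w 0.0853 0.0
travel [0.0125, 0.0043, 0.3096] rot [-0.0003, 0.0002, -0.0015]
```

>>> jog_arm(travel=[[0.01,0.004,0.05],[0.01,0.004,0.1],[0.01,0.004,0.15],[0.01,0.004,0.2],[0.01,0.004,0.25],[0.01,0.004,0.29],[0.01,0.004,0.31],[0.01,0.004,0.31]], rot=[[0,0,-0.001],[0,0,-0.001],[0,0,-0.001],[0,0,-0.001],[0,0,-0.001],[0,0,-0.001],[0,0,-0.001],[0,0,-0.001]], hand=[1,1,1,1,1,1,1,1])

```text
t: 2.82
position: [0.4784, 0.0465, 0.0237]
eef_rot: [[-0.015, 1.0, 0.004], [0.867, 0.015, -0.498], [-0.498, -0.004, -0.867]]
ft_force: [-0.9, -0.1, 0.1]
gripper_width: 0.0855
finger_force: 0.0
```

>>> jog_arm(travel=[[0,0,0],[0,0,0],[0,0,0],[0,0,0],[0,0,0],[0,0,0],[0,0,0],[0,0,0]], rot=[[0,0,0],[0,0,0],[0,0,0],[0,0,0],[0,0,0],[0,0,0],[0,0,0],[0,0,0]], hand=[0.8,0.7,0.6,0.5,0.4,0.4,0.4,0.4])

```text
t: 3.48
position: [0.4783, 0.0485, 0.0232]
eef_rot: [[-0.019, 1.0, 0.005], [0.867, 0.019, -0.498], [-0.498, -0.005, -0.867]]
ft_force: [-1.8, 2.7, 9.7]
gripper_width: 0.0474
finger_force: 60.2
```

```bash
cat >>h.py <<'E'
n=np.array([np.cos(-.63),np.sin(-.63),0]);e=np.array([-n[1],n[0],0]);zz=np.array([0,0,1.])
face=np.array([.4569,.2754,0])+n*.0325
def boardgoal(lean,off,up,s=-.02,dist=None):
    a=np.radians(lean);x=-n*np.sin(a)+zz*np.cos(a);z=n*np.cos(a)+zz*np.sin(a)
    d=.102*np.tan(a) if dist is None else dist
    return face+e*s+n*(d+off)+zz*up+x*.07,np.c_[x,np.cross(z,x),z]
def toolgoal(b):return b[0]+b[1]@TBp,b[1]@TBR
try: TBp,TBR=pickle.load(open("tb.pkl","rb"))
except Exception: pass
E
python3 - <<'E'
from h import *
from cell import monitor
s=monitor.read_state();show(s)
a=np.radians(91.4);Rb=np.c_[[np.cos(a),np.sin(a),0],[-np.sin(a),np.cos(a),0],[0,0,1]]
pb=np.array([.478,.032,0])
TBp=Rb.T@(s["position"]-pb);TBR=Rb.T@s["eef_rot"];pickle.dump((TBp,TBR),open("tb.pkl","wb"))
print(TBp)
P,R=toolgoal(boardgoal(15,.03,.015));print("goal",P,R)
plan(s,s["position"]+[0,0,.13],s["eef_rot"])
plan(s,P+[0,0,.06]+n*.03,R)
E
```

```text
3.48 p [0.4783 0.0485 0.0232] R [[-0.019, 1.0, 0.005], [0.867, 0.019, -0.498], [-0.498, -0.005, -0.867]] q [ 0.395  0.543 -0.493  0.747 -0.48   1.998] F [-1.8  2.7  9.7] w 0.0474 60.2
[ 0.0165 -0.0007  0.0232]Traceback (most recent call last):
  File "<stdin>", line 8, in <module>
  File "h.py", line 28, in toolgoal
    def toolgoal(b):return b[0]+b[1]@TBp,b[1]@TBR
                                     ^^^
NameError: name 'TBp' is not defined
```

>>> jog_arm(travel=[[-0.03,0,-0.05],[-0.06,0,-0.11],[-0.1,0,-0.18],[-0.15,0,-0.26],[-0.2,0,-0.35],[-0.25,0,-0.44],[-0.26,0,-0.45],[-0.26,0,-0.45]], rot=[[0,0,0],[0,0,0],[0,0,0],[0,0,0],[0,0,0],[0,0,0],[0,0,0],[0,0,0]], hand=[0.4,0.4,0.4,0.4,0.4,0.4,0.4,0.4])

```text
t: 4.15
position: [0.4799, 0.0485, 0.1533]
eef_rot: [[-0.017, 1.0, 0.007], [0.868, 0.019, -0.496], [-0.497, -0.002, -0.868]]
ft_force: [-0.4, -0.1, -2.4]
gripper_width: 0.0473
finger_force: 61.9
```

```bash
python3 - <<'E'
from h import *
from cell import monitor
s=monitor.read_state();show(s)
P,R=toolgoal(boardgoal(15,.03,.015));print("goal",P,R)
plan(s,P+[0,0,.06]+n*.03,R)
E
```

```text
4.15 p [0.4799 0.0485 0.1533] R [[-0.017, 1.0, 0.007], [0.868, 0.019, -0.496], [-0.497, -0.002, -0.868]] q [ 0.393  0.385 -0.34   1.054 -0.48   1.996] F [-0.4 -0.1 -2.4] w 0.0473 61.9
goal [0.5182 0.2069 0.1046] [[-0.5691  0.5864 -0.5765]
 [ 0.4176  0.81    0.4117]
 [ 0.7084 -0.0065 -0.7058]]
travel [0.4618, 0.2604, -0.3167] rot [0.0217, 0.1914, -0.1561]
```

>>> jog_arm(travel=[[0.12,0.06,-0.08],[0.24,0.13,-0.16],[0.36,0.2,-0.24],[0.46,0.26,-0.32],[0.46,0.26,-0.32],[0.46,0.26,-0.32],[0.46,0.26,-0.32],[0.46,0.26,-0.32]], rot=[[0.022,0.191,-0.156],[0.022,0.191,-0.156],[0.022,0.191,-0.156],[0.022,0.191,-0.156],[0.022,0.191,-0.156],[0.022,0.191,-0.156],[0.022,0.191,-0.156],[0.022,0.191,-0.156]], hand=[0.4,0.4,0.4,0.4,0.4,0.4,0.4,0.4])

```text
t: 4.82
position: [0.5407, 0.1885, 0.1625]
eef_rot: [[-0.513, 0.8, -0.31], [0.795, 0.579, 0.178], [0.322, -0.155, -0.934]]
ft_force: [0.4, -0.1, -2.1]
gripper_width: 0.0473
finger_force: 62.1
```

```bash
python3 - <<'E'
from h import *
from cell import monitor
s=monitor.read_state();show(s)
P,R=toolgoal(boardgoal(15,.03,.015))
plan(s,P+[0,0,.06]+n*.03,R)
E
```

```text
4.82 p [0.5407 0.1885 0.1625] R [[-0.513, 0.8, -0.31], [0.795, 0.579, 0.178], [0.322, -0.155, -0.934]] q [0.21  0.586 0.089 1.352 0.241 1.146] F [ 0.4 -0.1 -2.1] w 0.0473 62.1
travel [0.0012, 0.0057, -0.0093] rot [0.0068, 0.0675, -0.0557]
```

>>> jog_arm(travel=[[0,0,0],[0,0,0],[0,0,0],[0,0,0],[0,0,0],[0,0,0],[0,0,0],[0,0,0]], rot=[[0.0068,0.0675,-0.0557],[0.0068,0.0675,-0.0557],[0.0068,0.0675,-0.0557],[0.0068,0.0675,-0.0557],[0.0068,0.0675,-0.0557],[0.0068,0.0675,-0.0557],[0.0068,0.0675,-0.0557],[0.0068,0.0675,-0.0557]], hand=[0.4,0.4,0.4,0.4,0.4,0.4,0.4,0.4])

```text
t: 5.48
position: [0.5408, 0.1887, 0.1628]
eef_rot: [[-0.569, 0.589, -0.573], [0.424, 0.808, 0.41], [0.704, -0.01, -0.71]]
ft_force: [-0.1, -0.9, 0.4]
gripper_width: 0.0473
finger_force: 62.3
```

```bash
python3 - <<'E'
from h import *
from cell import monitor,camera
s=monitor.read_state();show(s)
P,R=toolgoal(boardgoal(15,.03,.015))
plan(s,P,R)
for k in("wrist","scene"):
  c=camera(k);cv2.imwrite(f"pics/{k}2.png",c["img"]);pickle.dump(c,open(k+"2.pkl","wb"))
a=cv2.imread("pics/wrist2.png");b=cv2.imread("pics/scene2.png")[100:320,200:440]
o=np.zeros((600,640,3),np.uint8);o[:300,:480]=cv2.resize(a,(480,300));o[300:,:327]=cv2.resize(b,(327,300));cv2.imwrite("pics/v2.png",o)
E
```

```text
5.48 p [0.5408 0.1887 0.1628] R [[-0.569, 0.589, -0.573], [0.424, 0.808, 0.41], [0.704, -0.01, -0.71]] q [0.091 0.833 0.348 1.73  0.478 0.563] F [-0.1 -0.9  0.4] w 0.0473 62.3
travel [-0.0817, 0.0075, 0.2471] rot [0.0, 0.0009, -0.0007]
```

View pics/v2.png

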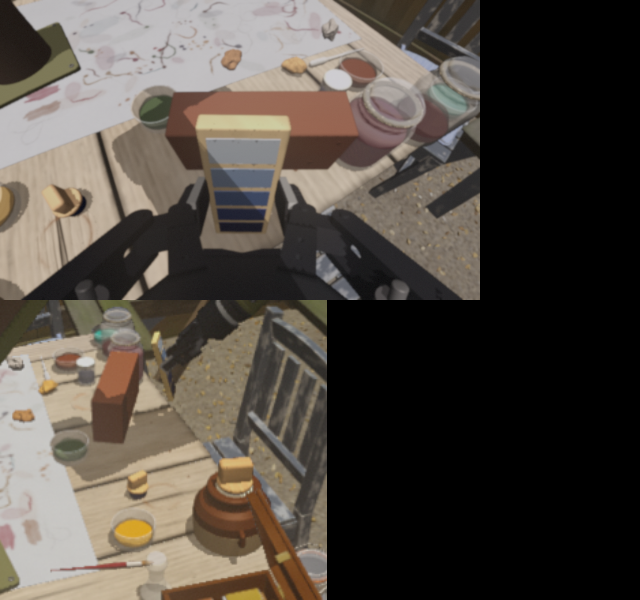

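The board is held steep, patches facing out, in front of the brick and parallel to it. The brick spans about (170–355, 92–168) in the top half. I'll check the brick model and the board pose against this view.

```bash
python3 - <<'E'
from h import *
w=pickle.load(open("wrist2.pkl","rb"))
c0=face-n*.0325
X=[c0+n*i*.0325+e*j*.1075+zz*z for z in(.102,0) for i in(-1,1) for j in(-1,1)]
print("brick (480 scale): back-near,back-far,front-near,front-far, then bottom\n",proj(w,X)*.75)
from cell import monitor
s=monitor.read_state()
Rb=s["eef_rot"]@TBR.T;pb=s["position"]-Rb@TBp
print("board x",Rb[:,0],"bottom edge",pb-Rb[:,0]*.07)
print("corners",proj(w,[pb+Rb@[i*.07,j*.025,.012] for i in(-1,1) for j in(-1,1)])*.75)
hs=cv2.cvtColor(w["img"],cv2.COLOR_BGR2HSV);m=(hs[...,0]<12)&(hs[...,1]>95)
for u in(240,260,390,420,440,460): 
  r=np.where(m[100:250,u])[0]+100; g=np.abs(np.diff(w["img"][100:250,u].astype(int).sum(1)));print(u,r.min()*.75,r.max()*.75,"edges",((np.argsort(g)[-6:]+100)*.75).tolist())
E
```

```text
brick (480 scale): back-near,back-far,front-near,front-far, then bottom
 [[171.9451  89.9446]
 [345.7505  89.025 ]
 [162.7381 135.013 ]
 [359.3581 134.0558]
 [190.0464 132.9833]
 [320.5051 132.3248]
 [185.2392 169.7739]
 [327.7872 169.1355]]
board x [-0.213   0.1581  0.9642] bottom edge [0.5408 0.188  0.0746]
corners [[267.3914 233.8304]
 [216.222  233.7174]
 [289.7829 124.934 ]
 [189.5055 125.1996]]
240 93.0 157.5 edges [90.0, 159.75, 159.0, 92.25, 90.75, 91.5]
260 93.75 168.0 edges [90.0, 92.25, 168.75, 169.5, 90.75, 91.5]
390 92.25 167.25 edges [168.0, 75.75, 169.5, 183.0, 183.75, 168.75]
420 92.25 167.25 edges [81.0, 77.25, 76.5, 169.5, 168.0, 168.75]
440 91.5 164.25 edges [165.0, 85.5, 166.5, 87.0, 165.75, 86.25]
460 92.25 149.25 edges [135.0, 162.0, 168.0, 87.75, 89.25, 88.5]
```

```bash
python3 - <<'E'
from h import *
from cell import monitor
s=monitor.read_state()
for off,up in((.03,.015),(.008,.006)):
    P,R=toolgoal(boardgoal(15,off,up));plan(s,P,R);print(P)
print("per mm down",s["eef_rot"].T@[0,0,-.001]/.25,"per mm -n",s["eef_rot"].T@-n*.004)
E
```

```text
travel [-0.0857, 0.0064, 0.2506] rot [0.0001, 0.0011, -0.0005]
[0.5182 0.2069 0.1046]
travel [-0.0485, 0.0067, 0.3381] rot [0.0001, 0.0011, -0.0005]
[0.5004 0.2198 0.0956]
per mm down [-0.0028  0.      0.0028] per mm -n [0.0028 0.     0.0028]
```

>>> jog_arm(travel=[[-0.04,0.006,0.1],[-0.07,0.006,0.18],[-0.085,0.006,0.25],[-0.075,0.006,0.28],[-0.065,0.006,0.31],[-0.05,0.006,0.33],[-0.048,0.006,0.338],[-0.048,0.006,0.338]], rot=[[0,0.001,0],[0,0.001,0],[0,0.001,0],[0,0.001,0],[0,0.001,0],[0,0.001,0],[0,0.001,0],[0,0.001,0]], hand=[0.4,0.4,0.4,0.4,0.4,0.4,0.4,0.4])

```text
t: 6.25
position: [0.5005, 0.2196, 0.0961]
eef_rot: [[-0.567, 0.589, -0.576], [0.42, 0.808, 0.413], [0.708, -0.007, -0.706]]
ft_force: [-0.7, -1.1, -1.0]
gripper_width: 0.0474
finger_force: 62.2
```

>>> jog_arm(travel=[[-0.003,0,0.003],[-0.006,0,0.006],[-0.008,0,0.008],[-0.011,0,0.011],[-0.011,0,0.011],[-0.011,0,0.011],[-0.011,0,0.011],[-0.011,0,0.011]], rot=[[0,0,0],[0,0,0],[0,0,0],[0,0,0],[0,0,0],[0,0,0],[0,0,0],[0,0,0]], hand=[0.4,0.4,0.4,0.4,0.4,0.4,0.4,0.4])

```text
t: 6.92
position: [0.5005, 0.2192, 0.0911]
eef_rot: [[-0.566, 0.589, -0.577], [0.42, 0.808, 0.413], [0.709, -0.009, -0.705]]
ft_force: [-0.8, -0.0, -0.3]
gripper_width: 0.047
finger_force: 62.3
```

>>> jog_arm(travel=[[-0.002,0,0.002],[-0.004,0,0.004],[-0.006,0,0.006],[-0.008,0,0.008],[-0.008,0,0.008],[-0.008,0,0.008],[-0.008,0,0.008],[-0.008,0,0.008]], rot=[[0,0,0],[0,0,0],[0,0,0],[0,0,0],[0,0,0],[0,0,0],[0,0,0],[0,0,0]], hand=[0.4,0.4,0.4,0.4,0.4,0.4,0.4,0.4])

```text
t: 7.58
position: [0.4997, 0.2197, 0.0901]
eef_rot: [[-0.564, 0.59, -0.577], [0.42, 0.807, 0.415], [0.711, -0.008, -0.703]]
ft_force: [-1.2, -0.8, 6.9]
gripper_width: 0.0474
finger_force: 62.9
```

>>> jog_arm(travel=[[0.004,0,-0.004],[0.008,0,0],[0.012,0,0.004],[0.016,0,0.008],[0.02,0,0.012],[0.024,0,0.016],[0.026,0,0.018],[0.026,0,0.018]], rot=[[0,0,0],[0,0,0],[0,0,0],[0,0,0],[0,0,0],[0,0,0],[0,0,0],[0,0,0]], hand=[0.4,0.4,0.4,0.4,0.4,0.4,0.4,0.4])

```text
t: 8.25
position: [0.4958, 0.2227, 0.0895]
eef_rot: [[-0.569, 0.589, -0.574], [0.421, 0.808, 0.412], [0.706, -0.007, -0.708]]
ft_force: [4.2, -5.4, 3.3]
gripper_width: 0.0473
finger_force: 63.8
```

```bash
python3 - <<'E'
from h import *
from cell import monitor
s=monitor.read_state();show(s);print("F.n",s["ft_force"]@n)
Rb=s["eef_rot"]@TBR.T;pb=s["position"]-Rb@TBp
print("lean",np.degrees(np.arccos(Rb[2,0])),"bottom",pb-Rb[:,0]*.07,"underside pt at 105mm: dist to face",(pb+Rb[:,0]*.035-face)@n)
E
```

```text
8.25 p [0.4958 0.2227 0.0895] R [[-0.569, 0.589, -0.574], [0.421, 0.808, 0.412], [0.706, -0.007, -0.708]] q [0.147 0.818 0.11  1.485 0.513 0.611] F [ 4.2 -5.4  3.3] w 0.0473 63.8
F.n 6.585986438295337
lean 15.19675055698436 bottom [ 0.4955  0.2219 -0.    ] underside pt at 105mm: dist to face 0.002703291441547035
```

>>> jog_arm(travel=[[-0.002,0,-0.002],[-0.004,0,-0.004],[-0.004,0,-0.004],[-0.004,0,-0.004],[-0.004,0,-0.004],[-0.004,0,-0.004],[-0.004,0,-0.004],[-0.004,0,-0.004]], rot=[[0,0,0],[0,0,0],[0,0,0],[0,0,0],[0,0,0],[0,0,0],[0,0,0],[0,0,0]], hand=[0.56,0.58,0.62,0.7,0.8,0.9,1,1])

```text
t: 8.92
position: [0.4951, 0.2231, 0.0897]
eef_rot: [[-0.566, 0.589, -0.577], [0.42, 0.808, 0.413], [0.709, -0.009, -0.705]]
ft_force: [-0.5, 0.3, -0.9]
gripper_width: 0.0854
finger_force: 0.0
```

>>> jog_arm(travel=[[0,0,-0.01],[0,0,-0.04],[0,0,-0.1],[0,0,-0.18],[0,0,-0.28],[0,0,-0.38],[0,0,-0.48],[0,0,-0.5]], rot=[[0,0,0],[0,0,0],[0,0,0],[0,0,0],[0,0,0],[0,0,0],[0,0,0],[0,0,0]], hand=[1,1,1,1,1,1,1,1])

```text
t: 9.58
position: [0.5701, 0.1697, 0.1805]
eef_rot: [[-0.569, 0.591, -0.572], [0.421, 0.807, 0.415], [0.706, -0.005, -0.708]]
ft_force: [-0.4, -0.2, 0.3]
gripper_width: 0.0853
finger_force: 0.0
```

```bash
python3 - <<'E'
from h import *
from cell import monitor,camera
s=monitor.read_state();show(s)
c=camera("wrist");cv2.imwrite("pics/w3.png",c["img"])
plan(s,[.40,.05,.30],tool(65,[0,0,-1]))
plan(s,[.45,-.10,.30],tool(68,[0,0,-1]))
E
```

```text
9.58 p [0.5701 0.1697 0.1805] R [[-0.569, 0.591, -0.572], [0.421, 0.807, 0.415], [0.706, -0.005, -0.708]] q [0.06  0.881 0.494 1.841 0.465 0.534] F [-0.4 -0.2  0.3] w 0.0853 0.0
travel [0.523, -0.7908, -0.1476] rot [0.0115, -0.1245, -0.0299]
travel [0.1564, -1.1565, -0.5107] rot [0.0147, -0.1243, -0.0378]
```

View pics/w3.png

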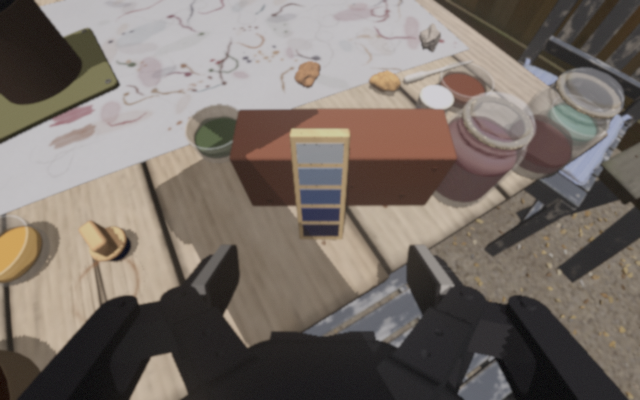

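The board is leaning against the brick, patches out, at (320,185), and it's released. Now for the crock.

>>> jog_arm(travel=[[0.05,-0.1,-0.2],[0.1,-0.25,-0.4],[0.22,-0.4,-0.45],[0.22,-0.6,-0.45],[0.22,-0.8,-0.45],[0.22,-1,-0.45],[0.22,-1,-0.45],[0.22,-1,-0.45]], rot=[[0,0,0],[0,0,0],[0.015,-0.124,-0.038],[0.015,-0.124,-0.038],[0.015,-0.124,-0.038],[0.015,-0.124,-0.038],[0.015,-0.124,-0.038],[0.015,-0.124,-0.038]], hand=[1,1,1,1,1,1,1,1])

```text
t: 10.3
position: [0.4504, -0.0565, 0.2986]
eef_rot: [[-0.918, 0.391, -0.062], [0.39, 0.92, 0.028], [0.068, 0.001, -0.998]]
ft_force: [-0.5, 1.8, -0.1]
gripper_width: 0.0854
finger_force: 0.0
```

```bash
python3 - <<'E'
from h import *
from cell import monitor,camera
s=monitor.read_state();show(s)
plan(s,[.50,-.17,.30],tool(68,[0,0,-1]))
E
```

```text
10.3 p [ 0.4504 -0.0565  0.2986] R [[-0.918, 0.391, -0.062], [0.39, 0.92, 0.028], [0.068, 0.001, -0.998]] q [-0.137  0.169 -0.135  1.333  0.019  0.264] F [-0.5  1.8 -0.1] w 0.0854 0.0
travel [-0.3588, -0.3401, -0.0304] rot [0.0003, -0.0109, -0.0028]
```

>>> jog_arm(travel=[[-0.36,-0.34,-0.03],[-0.36,-0.34,-0.03],[-0.36,-0.34,-0.03],[-0.36,-0.34,-0.03],[-0.36,-0.34,-0.03],[-0.36,-0.34,-0.03],[-0.36,-0.34,-0.03],[-0.36,-0.34,-0.03]], rot=[[0,-0.011,-0.003],[0,-0.011,-0.003],[0,-0.011,-0.003],[0,-0.011,-0.003],[0,-0.011,-0.003],[0,-0.011,-0.003],[0,-0.011,-0.003],[0,-0.011,-0.003]], hand=[1,1,1,1,1,1,1,1])

```text
t: 10.97
position: [0.5033, -0.1662, 0.2986]
eef_rot: [[-0.929, 0.371, -0.003], [0.371, 0.929, 0.007], [0.005, 0.005, -1.0]]
ft_force: [0.5, 1.1, 0.7]
gripper_width: 0.0851
finger_force: 0.0
```

```bash
python3 - <<'E'
from h import *
from cell import monitor,camera
s=monitor.read_state();show(s)
c=camera("wrist");cv2.imwrite("pics/w4.png",c["img"]);pickle.dump(c,open("w4.pkl","wb"))
E
```

```text
10.97 p [ 0.5033 -0.1662  0.2986] R [[-0.929, 0.371, -0.003], [0.371, 0.929, 0.007], [0.005, 0.005, -1.0]] q [-0.322  0.257 -0.016  1.302  0.005  0.058] F [0.5 1.1 0.7] w 0.0851 0.0
```

View pics/w4.png

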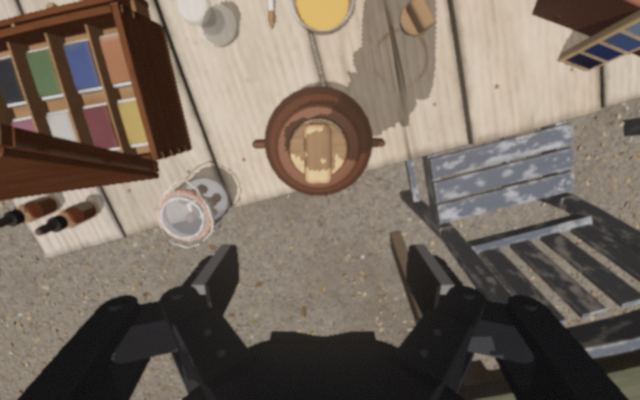

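The crock is at (319,140), with its lugs level at (260,143) and (378,142), so the tool's y axis is already along them. The grip runs vertically at columns 304–334. I'll enlarge it to measure.

```bash
python3 - <<'E'
import cv2
i=cv2.imread("pics/w4.png")[75:205,245:395];cv2.imwrite("pics/crop4.png",cv2.resize(i,None,fx=4.6,fy=4.6,interpolation=cv2.INTER_CUBIC))
E
```

```text
(no output)
```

View pics/crop4.png

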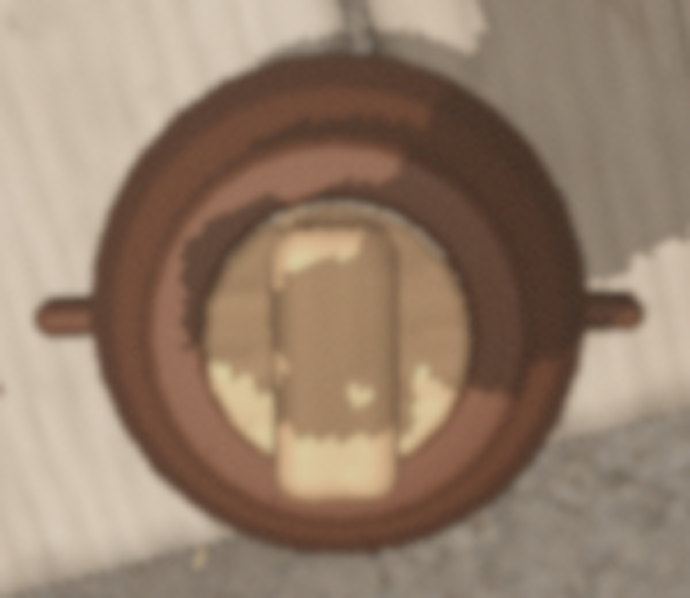

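The grip's top face spans (278–397, 225–500) in the crop. The shoulder spans columns 204–470 and the neck 150–522.

```bash
python3 - <<'E'
from h import *
from cell import monitor
c=pickle.load(open("w4.pkl","rb"));f=lambda l:[(245+(x+.5)/4.6-.5,75+(y+.5)/4.6-.5) for x,y in l]
G=unproj(c,f([(278,228),(397,228),(397,497),(278,497)]),.1595);print(G,G.mean(0),np.linalg.norm(G[0]-G[1]),np.linalg.norm(G[0]-G[3]))
S=unproj(c,f([(204,335),(470,335),(335,200)]),.1215);print("sh",S,S[:2].mean(0))
N=unproj(c,f([(150,325),(522,325),(336,135),(336,515)]),.11);print("neck",N[:2].mean(0),N[2:].mean(0),np.linalg.norm(N[0]-N[1]),np.linalg.norm(N[2]-N[3]))
L=unproj(c,f([(38,318),(640,311)]),.07);d=L[1]-L[0];print("lug az",np.degrees(np.arctan2(d[1],d[0])),L.mean(0))
E
```

```text
[[ 0.4411 -0.1571  0.1595]
 [ 0.4497 -0.1357  0.1595]
 [ 0.4997 -0.1552  0.1595]
 [ 0.4906 -0.1778  0.1595]] [ 0.4703 -0.1565  0.1595] 0.023045177616496673 0.05368393772947523
sh [[ 0.4576 -0.1844  0.1215]
 [ 0.4799 -0.1284  0.1215]
 [ 0.4411 -0.1457  0.1215]] [ 0.4688 -0.1564  0.1215]
neck [ 0.4678 -0.1564  0.11  ] [ 0.4693 -0.157   0.11  ] 0.08731877338468637 0.0888673986502611
lug az 68.85151009909838 [ 0.4696 -0.1568  0.07  ]
```

```bash
python3 - <<'E'
from h import *
from cell import monitor
s=monitor.read_state()
plan(s,[.4693,-.1567,.21],tool(68.7,[0,0,-1]))
plan(s,[.4693,-.1567,.145],tool(68.7,[0,0,-1]))
E
```

```text
travel [0.1393, -0.0168, 0.3555] rot [0.0008, -0.0008, -0.0014]
travel [0.138, -0.0181, 0.6155] rot [0.0008, -0.0008, -0.0014]
```

>>> jog_arm(travel=[[0.14,-0.017,0.1],[0.14,-0.017,0.2],[0.14,-0.017,0.3],[0.14,-0.017,0.36],[0.14,-0.017,0.36],[0.14,-0.017,0.36],[0.14,-0.017,0.36],[0.14,-0.017,0.36]], rot=[[0.0008,-0.0008,-0.0014],[0.0008,-0.0008,-0.0014],[0.0008,-0.0008,-0.0014],[0.0008,-0.0008,-0.0014],[0.0008,-0.0008,-0.0014],[0.0008,-0.0008,-0.0014],[0.0008,-0.0008,-0.0014],[0.0008,-0.0008,-0.0014]], hand=[1,1,1,1,1,1,1,1])

```text
t: 11.68
position: [0.4708, -0.158, 0.2105]
eef_rot: [[-0.931, 0.364, 0.003], [0.364, 0.931, -0.001], [-0.004, 0.0, -1.0]]
ft_force: [0.9, -0.4, 0.3]
gripper_width: 0.0856
finger_force: 0.0
```

```bash
python3 - <<'E'
from h import *
from cell import monitor
s=monitor.read_state();show(s)
plan(s,[.4693,-.1567,.145],tool(68.7,[0,0,-1]))
E
```

```text
11.68 p [ 0.4708 -0.158   0.2105] R [[-0.931, 0.364, 0.003], [0.364, 0.931, -0.001], [-0.004, 0.0, -1.0]] q [-0.324  0.23  -0.286  1.051 -0.     0.049] F [ 0.9 -0.4  0.3] w 0.0856 0.0
travel [0.0083, 0.0029, 0.2619] rot [0.0, 0.0006, -0.0001]
```

>>> jog_arm(travel=[[0.006,0.003,0.04],[0.006,0.003,0.08],[0.006,0.003,0.12],[0.006,0.003,0.16],[0.006,0.003,0.2],[0.006,0.003,0.24],[0.006,0.003,0.26],[0.006,0.003,0.26]], rot=[[0,0,0],[0,0,0],[0,0,0],[0,0,0],[0,0,0],[0,0,0],[0,0,0],[0,0,0]], hand=[1,1,1,1,1,1,1,1])

```text
t: 12.35
position: [0.4685, -0.1566, 0.1438]
eef_rot: [[-0.931, 0.364, 0.0], [0.364, 0.931, -0.0], [-0.0, -0.0, -1.0]]
ft_force: [-0.8, 0.3, 0.2]
gripper_width: 0.0853
finger_force: 0.0
```

>>> jog_arm(travel=[[0,0,0],[0,0,0],[0,0,0],[0,0,0],[0,0,0],[0,0,0],[0,0,0],[0,0,0]], rot=[[0,0,0],[0,0,0],[0,0,0],[0,0,0],[0,0,0],[0,0,0],[0,0,0],[0,0,0]], hand=[0.7,0.5,0.4,0.35,0.3,0.25,0.2,0.15])

```text
t: 13.02
position: [0.4688, -0.1567, 0.1445]
eef_rot: [[-0.931, 0.364, 0.002], [0.364, 0.931, -0.001], [-0.002, -0.0, -1.0]]
ft_force: [-0.8, 0.0, 4.9]
gripper_width: 0.0252
finger_force: 59.9
```

```bash
python3 - <<'E'
from h import *
from cell import monitor
s=monitor.read_state();show(s);print(s["torque"])
E
```

```text
13.02 p [ 0.4688 -0.1567  0.1445] R [[-0.931, 0.364, 0.002], [0.364, 0.931, -0.001], [-0.002, -0.0, -1.0]] q [-0.323  0.279 -0.405  0.886 -0.     0.05 ] F [-0.8  0.   4.9] w 0.0252 59.9
[0.066  0.19   0.0235]
```

>>> jog_arm(travel=[[0,0.004,-0.002],[0,0.008,-0.004],[0,0.013,-0.006],[0,0.018,-0.008],[0,0.024,-0.009],[0,0.03,-0.0097],[0,0.03,-0.0097],[0,0.03,-0.0097]], rot=[[0.0035,0,0],[0.007,0,0],[0.011,0,0],[0.015,0,0],[0.02,0,0],[0.025,0,0],[0.025,0,0],[0.025,0,0]], hand=[0.15,0.15,0.15,0.15,0.15,0.15,0.15,0.15])

```text
t: 13.68
position: [0.4708, -0.1492, 0.1454]
eef_rot: [[-0.932, 0.359, -0.058], [0.363, 0.92, -0.147], [0.001, -0.158, -0.987]]
ft_force: [1.1, -3.1, -10.3]
gripper_width: 0.0251
finger_force: 59.6
```

```bash
cat >>h.py <<'E'
def rock(s):
    show(s);R=s["eef_rot"];p=s["position"];u=-R[:,2];C=np.array([.4690,-.1567,.10])
    print("tilt",np.degrees(np.arcsin(u@[.364,.931,0])),np.degrees(np.arcsin(u@[.931,-.364,0])),"axis dist at pivot",(p-C-u*((p-C)@u)),"h",(p-C)@u)
E
python3 - <<'E'
from h import *
from cell import monitor
rock(monitor.read_state())
E
```

```text
13.68 p [ 0.4708 -0.1492  0.1454] R [[-0.932, 0.359, -0.058], [0.363, 0.92, -0.147], [0.001, -0.158, -0.987]] q [-0.212  0.296 -0.388  0.913 -0.156  0.162] F [  1.1  -3.1 -10.3] w 0.0251 59.6
tilt 9.088416592159529 0.044965000136322236 axis dist at pivot [-0.0009  0.0007 -0.0001] h 0.04604237725617108
```

>>> jog_arm(travel=[[0,-0.01,-0.0015],[0,-0.02,-0.003],[0,-0.031,-0.0036],[0,-0.042,-0.0033],[0,-0.052,-0.0027],[0,-0.0624,-0.0021],[0,-0.0624,-0.0021],[0,-0.0624,-0.0021]], rot=[[-0.008,0,0],[-0.0165,0,0],[-0.025,0,0],[-0.0335,0,0],[-0.042,0,0],[-0.05,0,0],[-0.05,0,0],[-0.05,0,0]], hand=[0.15,0.15,0.15,0.15,0.15,0.15,0.15,0.15])

```text
t: 14.35
position: [0.4648, -0.1636, 0.1487]
eef_rot: [[-0.931, 0.361, 0.056], [0.366, 0.919, 0.147], [0.001, 0.157, -0.988]]
ft_force: [3.2, 3.2, -10.0]
gripper_width: 0.0248
finger_force: 60.8
```

```bash
python3 - <<'E'
from h import *
from cell import monitor
rock(monitor.read_state())
E
```

```text
14.35 p [ 0.4648 -0.1636  0.1487] R [[-0.931, 0.361, 0.056], [0.366, 0.919, 0.147], [0.001, 0.157, -0.988]] q [-0.434  0.281 -0.401  0.9    0.157 -0.061] F [  3.2   3.2 -10. ] w 0.0248 60.8
tilt -9.028294319827397 0.05158696008794179 axis dist at pivot [-0.0014  0.0003 -0.    ] h 0.049376636357699455
```

>>> jog_arm(travel=[[0,0.011,-0.0015],[0,0.022,-0.003],[0,0.033,-0.0034],[0,0.044,-0.003],[0,0.055,-0.0022],[0,0.0661,-0.0015],[0,0.0661,-0.0015],[0,0.0661,-0.0015]], rot=[[0.008,0,0],[0.0165,0,0],[0.025,0,0],[0.0335,0,0],[0.042,0,0],[0.05,0,0],[0.05,0,0],[0.05,0,0]], hand=[0.15,0.15,0.15,0.15,0.15,0.15,0.15,0.15])

```text
t: 15.02
position: [0.4708, -0.1486, 0.1519]
eef_rot: [[-0.932, 0.358, -0.058], [0.363, 0.92, -0.148], [0.001, -0.159, -0.987]]
ft_force: [-0.5, -3.5, -9.2]
gripper_width: 0.0254
finger_force: 60.9
```

>>> jog_arm(travel=[[0,-0.011,-0.0015],[0,-0.023,-0.003],[0,-0.035,-0.0033],[0,-0.047,-0.0025],[0,-0.058,-0.0018],[0,-0.0698,-0.001],[0,-0.0698,-0.001],[0,-0.0698,-0.001]], rot=[[-0.008,0,0],[-0.0165,0,0],[-0.025,0,0],[-0.0335,0,0],[-0.042,0,0],[-0.05,0,0],[-0.05,0,0],[-0.05,0,0]], hand=[0.15,0.15,0.15,0.15,0.15,0.15,0.15,0.15])

```text
t: 15.68
position: [0.4649, -0.1645, 0.1551]
eef_rot: [[-0.931, 0.361, 0.058], [0.366, 0.919, 0.147], [-0.0, 0.158, -0.987]]
ft_force: [1.2, 4.1, -9.3]
gripper_width: 0.0252
finger_force: 61.0
```

```bash
python3 - <<'E'
from h import *
from cell import monitor,camera
rock(monitor.read_state())
c=camera("scene");i=c["img"];cv2.imwrite("pics/s5.png",cv2.resize(i[100:320,200:440],None,fx=2.6,fy=2.6,interpolation=cv2.INTER_CUBIC))
E
```

```text
15.68 p [ 0.4649 -0.1645  0.1551] R [[-0.931, 0.361, 0.058], [0.366, 0.919, 0.147], [-0.0, 0.158, -0.987]] q [-0.437  0.275 -0.39   0.915  0.159 -0.063] F [ 1.2  4.1 -9.3] w 0.0252 61.0
tilt -9.107779420695605 -0.021941950225949417 axis dist at pivot [-0.0009  0.0004  0.    ] h 0.05577731993556114
```

View pics/s5.png

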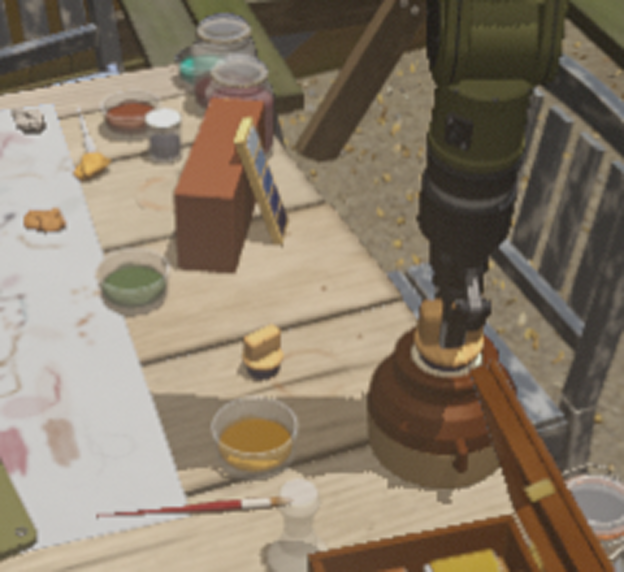

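The board is still leaning at (262,180). The crock stands at (440,410) with the bung tilted and partly raised. I'll carry on rocking.

>>> jog_arm(travel=[[0,0.012,-0.0015],[0,0.024,-0.003],[0,0.037,-0.0031],[0,0.049,-0.0023],[0,0.061,-0.0014],[0,0.0735,-0.0004],[0,0.0735,-0.0004],[0,0.0735,-0.0004]], rot=[[0.008,0,0],[0.0165,0,0],[0.025,0,0],[0.0335,0,0],[0.042,0,0],[0.05,0,0],[0.05,0,0],[0.05,0,0]], hand=[0.15,0.15,0.15,0.15,0.15,0.15,0.15,0.15])

```text
t: 16.4
position: [0.4713, -0.149, 0.1589]
eef_rot: [[-0.932, 0.358, -0.058], [0.363, 0.919, -0.153], [-0.001, -0.164, -0.987]]
ft_force: [-2.9, -5.5, -3.1]
gripper_width: 0.0254
finger_force: 61.7
```

>>> jog_arm(travel=[[0,-0.012,-0.0015],[0,-0.025,-0.003],[0,-0.038,-0.003],[0,-0.051,-0.002],[0,-0.064,-0.001],[0,-0.0772,0.0002],[0,-0.0772,0.0002],[0,-0.0772,0.0002]], rot=[[-0.008,0,0],[-0.0165,0,0],[-0.025,0,0],[-0.0335,0,0],[-0.042,0,0],[-0.05,0,0],[-0.05,0,0],[-0.05,0,0]], hand=[0.15,0.15,0.15,0.15,0.15,0.15,0.15,0.15])

```text
t: 17.07
position: [0.4656, -0.1647, 0.1638]
eef_rot: [[-0.931, 0.36, 0.061], [0.365, 0.919, 0.148], [-0.003, 0.16, -0.987]]
ft_force: [-2.2, 5.0, 9.7]
gripper_width: 0.0253
finger_force: 63.5
```

>>> jog_arm(travel=[[0,0.013,-0.0015],[0,0.026,-0.0028],[0,0.04,-0.0028],[0,0.053,-0.0016],[0,0.067,-0.0004],[0,0.081,0.0008],[0,0.081,0.0008],[0,0.081,0.0008]], rot=[[0.008,0,0],[0.0165,0,0],[0.025,0,0],[0.0335,0,0],[0.042,0,0],[0.05,0,0],[0.05,0,0],[0.05,0,0]], hand=[0.15,0.15,0.15,0.15,0.15,0.15,0.15,0.15])

```text
t: 17.73
position: [0.4737, -0.147, 0.1655]
eef_rot: [[-0.932, 0.359, -0.053], [0.363, 0.92, -0.148], [-0.004, -0.157, -0.988]]
ft_force: [0.2, -2.2, -0.3]
gripper_width: 0.0254
finger_force: 62.3
```

```bash
python3 - <<'E'
from h import *
from cell import monitor,camera
rock(monitor.read_state())
E
```

```text
17.73 p [ 0.4737 -0.147   0.1655] R [[-0.932, 0.359, -0.053], [0.363, 0.92, -0.148], [-0.004, -0.157, -0.988]] q [-0.206  0.279 -0.355  0.959 -0.156  0.167] F [ 0.2 -2.2 -0.3] w 0.0254 62.3
tilt 9.028567926905767 -0.25657271499471784 axis dist at pivot [ 0.0011 -0.0001 -0.    ] h 0.06633402702858782
```

>>> jog_arm(travel=[[0,-0.007,-0.002],[0,-0.014,-0.004],[0,-0.022,-0.006],[0,-0.029,-0.008],[0,-0.036,-0.01],[0,-0.0435,-0.0126],[0,-0.0435,-0.0126],[0,-0.0435,-0.0126]], rot=[[-0.004,0,0],[-0.008,0,0],[-0.0125,0,0],[-0.0165,0,0],[-0.021,0,0],[-0.025,0,0],[-0.025,0,0],[-0.025,0,0]], hand=[0.15,0.15,0.15,0.15,0.15,0.15,0.15,0.15])

```text
t: 18.4
position: [0.468, -0.1575, 0.1692]
eef_rot: [[-0.93, 0.367, 0.001], [0.367, 0.93, 0.0], [-0.001, 0.001, -1.0]]
ft_force: [0.8, 0.2, -1.1]
gripper_width: 0.0253
finger_force: 62.2
```

```bash
python3 - <<'E'
from h import *
from cell import monitor,camera
s=monitor.read_state();rock(s)
plan(s,[.4692,-.1567,.187],tool(68.7,[0,0,-1]))
E
```

```text
18.4 p [ 0.468  -0.1575  0.1692] R [[-0.93, 0.367, 0.001], [0.367, 0.93, 0.0], [-0.001, 0.001, -1.0]] q [-0.325  0.257 -0.364  0.949  0.001  0.051] F [ 0.8  0.2 -1.1] w 0.0253 62.2
tilt -0.04493383474340767 -0.058177772316416264 axis dist at pivot [-0.0009 -0.0007 -0.    ] h 0.0691542504781021
travel [-0.0033, 0.0046, -0.0714] rot [0.0001, 0.0002, -0.0006]
```

Only about 1 N of load remains, so the bung is free. I'll raise it slowly to about 2 cm.

>>> jog_arm(travel=[[0,0,-0.01],[0,0,-0.02],[0,0,-0.03],[0,0,-0.04],[0,0,-0.05],[0,0,-0.06],[0,0,-0.07],[0,0,-0.07]], rot=[[0,0,0],[0,0,0],[0,0,0],[0,0,0],[0,0,0],[0,0,0],[0,0,0],[0,0,0]], hand=[0.15,0.15,0.15,0.15,0.15,0.15,0.15,0.15])

```text
t: 19.07
position: [0.4689, -0.1565, 0.1871]
eef_rot: [[-0.931, 0.364, 0.002], [0.364, 0.931, -0.001], [-0.002, -0.0, -1.0]]
ft_force: [1.0, -0.6, 0.0]
gripper_width: 0.025
finger_force: 62.2
```

>>> jog_arm(travel=[[0,0,0],[0,0,0],[0,0,0],[0,0,0],[0,0,0],[0,0,0],[0,0,0],[0,0,0]], rot=[[0,0,0],[0,0,0],[0,0,0],[0,0,0],[0,0,0],[0,0,0],[0,0,0],[0,0,0]], hand=[0.15,0.15,0.15,0.15,0.15,0.15,0.15,0.15])

```text
t: 19.73
position: [0.4684, -0.1566, 0.1865]
eef_rot: [[-0.931, 0.365, 0.001], [0.365, 0.931, -0.0], [-0.001, -0.0, -1.0]]
ft_force: [-0.1, -0.1, -1.3]
gripper_width: 0.0252
finger_force: 62.2
```

```bash
python3 - <<'E'
from h import *
from cell import monitor,camera
s=monitor.read_state();rock(s)
i=camera("scene");a=cv2.resize(i["img"][140:320,260:440],(600,600),interpolation=cv2.INTER_CUBIC)
for z in(.130,.154,.163):print(z,((proj(i,[[.469,-.1567,z]])-[260,140])*600/180))
print("rim",((proj(i,[[.469,-.1567,.11]])-[260,140])*600/180))
cv2.imwrite("pics/s6.png",a)
E
```

```text
19.73 p [ 0.4684 -0.1566  0.1865] R [[-0.931, 0.365, 0.001], [0.365, 0.931, -0.0], [-0.001, -0.0, -1.0]] q [-0.322  0.244 -0.333  0.993 -0.     0.051] F [-0.1 -0.1 -1.3] w 0.0252 62.2
tilt 0.008803544496712161 -0.0400865774613605 axis dist at pivot [-0.0005  0.0001 -0.    ] h 0.086467785255692
0.13 [[369.6484 294.65  ]]
0.154 [[372.0278 266.8632]]
0.163 [[372.9329 256.262 ]]
rim [[367.7029 317.2805]]
```

View pics/s6.png

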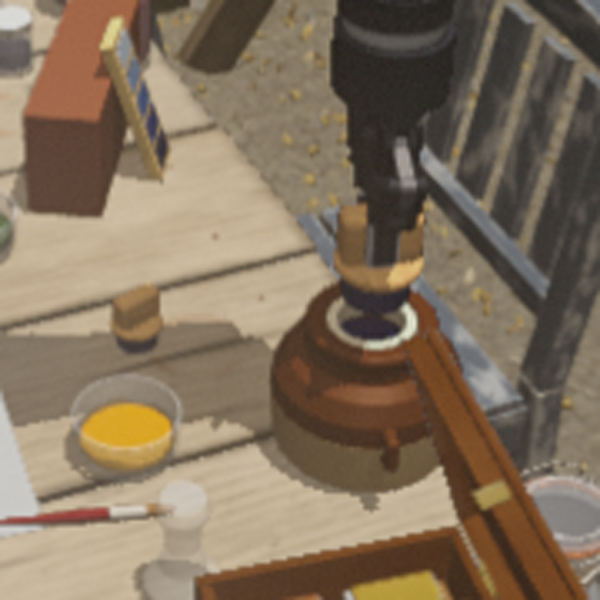

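The bung is held upright and clear over the open mouth at (375,280), with the rim at (372,322). The crock is standing, and the board still leans at (135,110).

```bash
python3 -c "
from cell import env
print(env.sign_off())"
```

```text
the job is handed in; nothing more can be done
None
```

The job is handed in at about 20 s of the 61 s allowed: the board leans against the brick, patches out, and the rocked-out bung is held upright about 2 cm above the mouth of the crock, which stayed standing; I never reached for either jar.

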